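# Reset the tripped breaker of the kitchen's temporary power box

### The job

The kitchen runs off the portable power box on the counter while its wiring is renewed, and one of its three breakers has tripped: its handle stands midway while the other two are on. Reset it: push the handle fully off, right to its end stop, so that the trip latch catches, then throw it on; go by feel, as the plastic handle breaks if it is forced or squeezed hard. Then fold the clear cover shut over the breakers, leaving the other two breakers on and the things around the box where they stand.

Things in the scene. Friction and masses are not known exactly. Their poses are not given: they have to be found in the camera images.
- box: Portable power box, fixed, dark plastic, 240 (x) x 270 (y) x 140 mm high. Origin: centre of its underside; z up, x towards the cover's hinge. Open well in its top, x -85 to +75 mm, y -120 to +120 mm, with a metal deck 100 mm above the underside. Three breakers lie side by side in the deck, 66 mm apart in y, handles on the line x = -5 mm.
- breaker_a: The tripped breaker, in any of the three places. Face 124 (x) x 54 mm (y), nose 4 mm above the deck. Origin on the deck under its handle, axes parallel to the box's. Breaks if pushed or squeezed with over 20 N: push the handle, a firm grip is too much. Its latch catches only right at the off end stop, which is at a different angle each time: it can be felt, not seen. The handle then stays off.
- breaker_b: A second breaker of the same make, switched on. Origin and axes likewise.
- breaker_c: A third breaker of the same make, switched on. Origin and axes likewise.
- lever_a_tip (a point): Middle of the top of its handle: a light grey bar 10 mm thick (x), 20 mm wide (y), up to 28 mm above the nose, swinging in the box's x-z plane about an axis 31 mm under the deck, 63 mm from this point. Pushing off: light at first, then 8 to 14 N over the last 0.14 rad (6 to 9 mm), then the solid stop. Throwing on: 3 to 6 N to the middle, then it goes over by itself or with a light push.
- lever_a (a joint): Angle of that handle, rad: 0 upright, +0.36 on (leaning to the box's +x, end stop). It starts tripped, near 0. While tripped a stop holds it from on at +0.06 to +0.28. Off is towards -x: the latch begins to resist somewhere between -0.14 and -0.34, and the end stop lies about 0.15 rad beyond that, somewhere between -0.28 and -0.52.
- lever_b (a joint): Handle of breaker_b, same values; on (+0.36), to be left on.
- lever_c (a joint): Handle of breaker_c, same values; on (+0.36), to be left on.
- cover (a joint): Flat clear cover, 176 mm long from its hinge, 236 mm wide and 6 mm thick, hinged along the +x edge of the well. 0 = shut, lying flat on the box; it starts open at 1.6 to 1.75 rad, about upright. The hinge is stiff and stays where it is left; closing it takes 1 to 5 N at the free edge.
- cover_hinge (a point): Middle of the cover's hinge axis, which is parallel to the box's y; 83 mm from the box's origin in x and 143.5 mm up.
- cover_edge (a point): Middle of the cover's free edge, 176 mm from the hinge axis; with the cover shut it is 143.5 mm above the counter at the robot's side of the well.
- mug: White mug, 82 mm wide, 95 mm high, beside the box; a bystander. Origin under its centre.
- syrup: Amber bottle, 62 mm wide, 165 mm high, beside the box; a bystander. Origin under its centre.
- shaker: Steel shaker, 48 mm wide, 84 mm high, beside the box; a bystander. Origin under its centre.
Mind the look-alikes: they are no part of the job. Leave any blue or red look-alike of the breaker_a alone.

How it is judged:
On the way, in this order (a step that is already met when the one before it is completed fails the run):
1. the tripped handle is pushed fully off (value of joint lever_a below -0.25 rad), for 0.1 s.
2. the handle is thrown on (value of joint lever_a above 0.33 rad), for 0.2 s.
At the end, for the whole second after the job is handed in: The handle of the tripped breaker has latched and stays on (above 0.33 rad), the other two are still on (above 0.33 rad), and the cover lies shut (below 0.04 rad) and still (value of joint each of lever_a, lever_b, lever_c above 0.33 rad and value of joint cover below 0.04 rad and velocity of joint cover between -0.05 and 0.05 rad/s); the robot touches nothing.
It fails at once if the tripped breaker or its handle is forced with more than 20 N (contact force between any of the fingers, the arm and breaker_a above 20 N).
It fails at once if another breaker is moved from on (below 0.2 rad) (value of joint any of lever_b, lever_c below 0.2 rad).
It fails at once if the mug, bottle or shaker is moved by more than 30 mm or tipped over (distance of any of mug, syrup, shaker from where it was at the start of the episode above 0.03 m or angle between any of mug, syrup, shaker's own z axis and vertical above 0.5 rad).
It also fails if it takes over 61 s, if anything falls off the work surface, if the arm or the gripper's body presses on something with over 40 N, if the wrist force passes 120 N, or if a joint passes its speed limit or range.

### The arm

A 7-joint arm with a two-finger parallel gripper is mounted at the origin on the work surface. World frame = base frame: x ahead of the robot, y to its left, z up, the work surface at z = 0. Lengths are in m, angles in rad, forces in N, time in s.
With the tool pointing down it reaches from about 0.425 to 0.95 m from the base axis. Payload 4.7 kg.
Tool frame: the origin (TCP) lies on the centre line of the jaws, within the pads' length; the fingertips stand 19 mm ahead of it and the grasp point (between the pads) is the TCP; z points along the fingers, y is the line along which they close (so a half turn about z gives the same grasp; the last joint's range is limited). The gripper opens to 85 mm and grips with 20 to 120 N. Pads are 22 mm wide; open, the fingers measure 114 mm over their backs; the gripper's body (76 mm by 85 mm) begins 54 mm behind the grasp point. The pads swing forward as they close: fully open they stand 13 mm farther back than shut.
Start: joints at [1.105, 0.469, -0.049, 1.532, 0.024, 1.141, -0.082], TCP at [0.286, -0.612, 0.25] pointing down, gripper open.
Joint ranges: [-2.59, 2.59], [-0.33, 1.99], [-1.39, 1.29], [0.1, 2.45], [-1.04, 4.18], [0.21, 1.99], [-2.66, 2.66]. Speed limits (rad/s): [2.57, 2.57, 3.14, 3.14, 3.14, 3.14, 3.14].

### API

Orientations are given as a unit quaternion [x, y, z, w].
In Python, from plant import state, camera, camera_model, hand_in gives the robot as it stands. The module is installed in compiled form; this text tells all that it offers.
- The arm moves only by the shell command python3 -m handwheel 'ROWS' [OPENING] [FORCE]. ROWS is text: rows parted by semicolons, each of 6 numbers parted by spaces: the shift along the tool's x, y, z in mm, then the turn, a rotation vector about the tool's x, y, z in degrees. In form: tx ty tz rx ry rz; .... A call has 1 to 20 rows; each row shifts and turns the commanded pose from where the row before left it, along the tool's axes as they then stand; what a row does not reach is not made up. A row lasts 1/8 s, in which the tool goes at most 62.5 mm and 10.7 degrees, less where a joint would pass 70% of its speed; a pose out of reach is approached as far as the arm can. A call with a gripper value outside its range is refused whole. OPENING is the gripper command: -1 is shut, 1 is fully open, values between are in proportion, set as the call begins (- or left out, the last holds). The fingers move at their own pace and stop on an object; FORCE is the grip in N (left out, the last holds). Time passes only in rows, so rows that do not move let the fingers close. It gives the time, the measured TCP pose, the force, the opening and the grip force at its end, in the units of the state.
- state(): the state, without advancing time (a new reading comes with each control period).
- camera(name): name is "scene" or "top"; returns the picture (384x512x3 uint8, blue, green, red); there is no depth.
- camera_model(name): a dict with "K" (3x3 intrinsics, pixels), "R" (3x3) and "t" (3): a world point X has camera coordinates R X + t. Camera axes: x right, y down, z forward; pixel columns grow to the right and rows downward; lengths in m; the calibration is good to about 2 mm. A picture is of the moment at which its call begins. camera_model takes no time and is no camera call.
- hand_in(): hands the job in; it is judged then, once.
The state is a dict: "time_s": time; "q": joint angles; "joint_vel": joint speeds; "joint_torque": joint torques, N m; "tool_pos": TCP position; "tool_rot": TCP orientation; "ft_force": force on the tool from outside, world axes, zero at the start; "wrist_torque": the same for the moment, N m; "opening": finger opening in m; "grip_force": force on a finger pad.
Only numpy, scipy, OpenCV 4.12 (cv2) and the standard library are available. Lean on these libraries where they do the work, as an engineer would, in place of code of your own. Each camera call takes 0.05 s, during which the arm holds its last target. There are 200 camera calls.

## Working session

There is one attempt and no reset: what is moved stays moved. The work goes in short steps, Python scripts to look and compute and a shell command to move; the robot and the scene stay as the last step left them, time stands still between calls to the robot, and variables do not carry over. Pictures are saved under pics/ and viewed, at most 10 in all, crops included, and the job is handed in when it is done.

```bash
mkdir -p pics
cat > h.py <<'E'
import numpy as np, cv2
from plant import state, camera, camera_model, hand_in
from scipy.spatial.transform import Rotation as Ro
def ray(n,u,v):
    m=camera_model(n);R=np.array(m["R"]);t=np.array(m["t"]);K=np.array(m["K"])
    d=R.T@np.linalg.solve(K,[u,v,1.]);return -R.T@t,d
def onz(n,u,v,z):
    c,d=ray(n,u,v);return c+d*(z-c[2])/d[2]
def proj(n,X):
    m=camera_model(n);p=np.array(m["K"])@(np.array(m["R"])@np.array(X)+np.array(m["t"]));return p[:2]/p[2]
E
python3 - <<'E'
from h import *
for n in("scene","top"):
    im=camera(n);cv2.imwrite(f"pics/{n}0.png",im)
    cv2.imwrite(f"pics/{n}0b.png",cv2.resize(im,(768,576),interpolation=cv2.INTER_CUBIC))
    print(n,ray(n,256,192))
s=state();print(s["tool_pos"],s["tool_rot"],Ro.from_quat(s["tool_rot"]).as_matrix().round(3),s["ft_force"],s["opening"],s["time_s"])
E
```

```text
scene (array([ 0.89598246, -0.25346512,  1.0888677 ]), array([-0.36057962,  0.26014625, -0.89573014]))
top (array([0.33060373, 0.03475854, 1.32077694]), array([ 0.11452048, -0.01090177, -0.99339472]))
[ 0.28535028 -0.61118205  0.24935069] [ 9.76243219e-01  2.16675768e-01 -2.17131890e-04 -8.61183557e-04] [[ 0.906  0.423 -0.001]
 [ 0.423 -0.906  0.002]
 [-0.    -0.002 -1.   ]] [-0.32235755 -1.10919246 -0.12983549] 0.08543500906635389 0.1
```

View pics/scene0b.png

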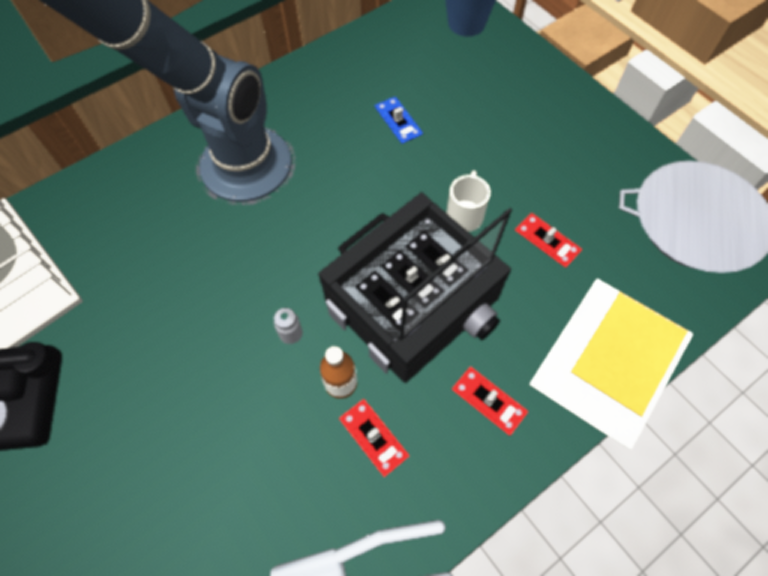

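View pics/top0b.png

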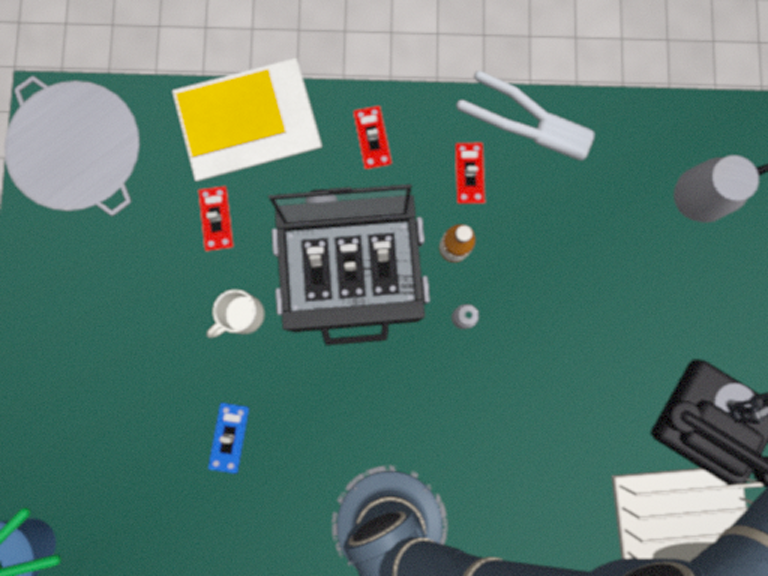

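The top view shows the box at about x 275-425, y 190-330 px in the enlarged picture. The middle breaker's handle (349,265) sits lower than its neighbours' (316,257 and 382,250), so it looks like the tripped one. The mug is at (238,312), the shaker at (466,316) and the bottle at (458,242). I'll zoom in to check.

Run:
```python
from h import *
im=cv2.imread("pics/top0.png")[118:238,175:295];a=cv2.resize(im,(600,600),interpolation=cv2.INTER_CUBIC)
cv2.imwrite("pics/topc.png",a)
im=cv2.imread("pics/scene0.png")[120:260,205:350];b=cv2.resize(im,None,fx=4,fy=4,interpolation=cv2.INTER_CUBIC);cv2.imwrite("pics/scenec.png",b)
```

```text
(no output)
```

View pics/topc.png

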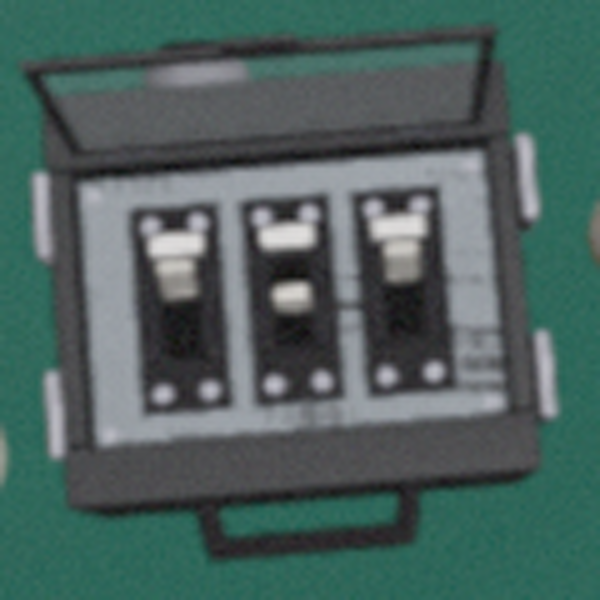

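View pics/scenec.png

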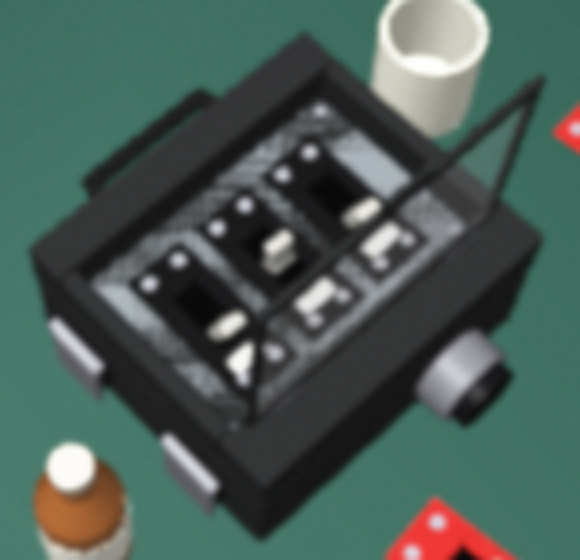

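The zoom confirms that the middle handle is tripped: it is upright at (292,290), while the other two lean towards the labels at (177,267) and (402,247). Next I compute the poses.

Run:
```python
from h import *
T=lambda x,y:("top",175+(x+.5)/5-.5,118+(y+.5)/5-.5)
S=lambda x,y:("scene",205+(x+.5)/4-.5,120+(y+.5)/4-.5)
obs=[(T(95,447),(-.085,.12,.14)),(T(512,412),(-.085,-.12,.14)),(T(70,505),(-.12,.135,.14)),(T(541,472),(-.12,-.135,.14)),
(T(78,183),(.075,.12,.10)),(T(485,150),(.075,-.12,.10)),
(S(303,35),(-.12,.135,.14)),(S(33,250),(-.12,-.135,.14)),(S(543,238),(.12,.135,.14)),(S(262,485),(.12,-.135,.14))]
W=np.array([onz(*o,b[2])[:2] for o,b in obs]);B=np.array([b[:2] for _,b in obs])
wc,bc=W.mean(0),B.mean(0);H=(B-bc).T@(W-wc);th=np.arctan2(H[0,1]-H[1,0],H[0,0]+H[1,1])
R=np.array([[np.cos(th),-np.sin(th)],[np.sin(th),np.cos(th)]]);p=wc-R@bc
print("box",p,"yaw",np.degrees(th));print(((W-p)@R-B).round(4)*1000)
def tri(a,b):
    c,d=ray(*a);e,f=ray(*b);A=np.c_[d,-f];s=np.linalg.lstsq(A,e-c,rcond=None)[0];x,y=c+s[0]*d,e+s[1]*f
    m=(x+y)/2;return np.r_[(m[:2]-p)@R,m[2]].round(4),np.linalg.norm(x-y)
print("tip mid",tri(T(292,288),S(279,243)));print("tip L",tri(T(177,266),S(362,210)));print("tip R",tri(T(402,244),S(228,325)))
# cover top corners
print("cover",tri(T(28,67),S(542,80)),tri(T(493,32),S(257,310)))
for n,q in(("mug",(160,207,.05)),("shaker",(310.5,210.5,.08)),("syrup",(309,155,.165))):
    w=onz("top",*q);print(n,w,(w[:2]-p)@R)
for y in(.066,0,-.066):print(p+R@[-.005,y])
print("hinge",p+R@[.083,0])
```

```text
box [0.5184555  0.08892936] yaw 5.937026715667553
[[-1.7 -1.7]
 [-1.1  0.9]
 [ 1.7 -0.6]
 [-1.4  2.5]
 [-0.2  3.4]
 [ 0.4  0.2]
 [ 2.6 -4.8]
 [ 4.9  2.1]
 [-1.6 -2.6]
 [-3.5  0.6]]
tip mid (array([-0.0047, -0.0007,  0.1339]), np.float64(0.0027036147726529824))
tip L (array([0.0142, 0.0643, 0.127 ]), np.float64(0.004241945782009852))
tip R (array([ 0.0162, -0.0671,  0.1285]), np.float64(0.005141039696034568))
cover (array([0.0876, 0.1164, 0.3162]), np.float64(0.0004086932200180288)) (array([ 0.085 , -0.1137,  0.3226]), np.float64(0.001012763544465752))
mug [0.42451764 0.31212902 0.05      ] [-0.07034726  0.23171895]
shaker [ 0.42176838 -0.14263723  0.08      ] [-0.12012068 -0.22032365]
syrup [ 0.57244725 -0.12544348  0.165     ] [ 0.03152842 -0.21880764]
[0.50665559 0.15405817]
[0.51348232 0.08841218]
[0.52030906 0.02276619]
hinge [0.60101031 0.09751449]
```

```bash
python3 -m handwheel '0 0 0 0 0 9.5; 0 0 0 0 0 9.56; 30 -42 0 0 0 0; 30 -42 0 0 0 0; 30 -42 0 0 0 0; 30 -42 0 0 0 0; 30 -42 0 0 0 0; 30 -42 0 0 0 0; 30 -42 0 0 0 0; 30 -42 0 0 0 0; 0 0 0 0 0 0' -1 20
cat > rel.py <<'E'
from h import *
s=state();p=np.array([.5185,.0889]);th=np.radians(5.937);R=np.array([[np.cos(th),-np.sin(th)],[np.sin(th),np.cos(th)]])
x=np.array(s["tool_pos"]);M=Ro.from_quat(s["tool_rot"]).as_matrix()
print("box xy mm",((x[:2]-p)@R*1000).round(1),"tip z mm",(x[2]*1000-19).round(1),"yaw",np.degrees(np.arctan2(M[1,0],M[0,0])).round(2),"toolz",M[:,2].round(3),"F box",(np.array(s["ft_force"][:2])@R).round(2),round(s["ft_force"][2],2),"t",s["time_s"])
E
python3 rel.py
```

```text
time_s: 1.48
tool_pos: [0.4916, -0.2474, 0.2501]
tool_rot: [0.998, 0.057, 0.0, -0.001]
ft_force: [0.1, -0.0, 0.3]
opening: -0.0
grip_force: 0.0
box xy mm [ -61.6 -331.7] tip z mm 231.1 yaw 6.49 toolz [ 0.001  0.002 -1.   ] F box [ 0.08 -0.05] 0.33 t 1.475
```

```bash
python3 -m handwheel '10 -41.5 0 0 0 .5; 10 -41.5 0 0 0 0; 10 -41.5 0 0 0 0; 10 -41.5 0 0 0 0; 10 -41.5 0 0 0 0; 10 -41.5 0 0 0 0; 10 -41.5 0 0 0 0; 10 -41.5 0 0 0 0; 0 0 25 0 0 0; 0 0 25 0 0 0; 0 0 0 0 0 0; 0 0 0 0 0 0' ; python3 rel.py
python3 - <<'E'
from h import *
im=camera("top")[118:238,175:295];a=cv2.resize(im,(500,500),interpolation=cv2.INTER_CUBIC)
im=camera("scene")[90:250,205:350];b=cv2.resize(im,None,fx=500/160,fy=500/160,interpolation=cv2.INTER_CUBIC);b=b[:, :300] if 0 else b
cv2.imwrite("pics/c2.png",cv2.resize(np.hstack([a,b]),None,fx=.83,fy=.83))
E
```

```text
time_s: 2.98
tool_pos: [0.5376, 0.085, 0.201]
tool_rot: [0.999, 0.047, 0.0, 0.0]
ft_force: [1.8, -0.4, -0.4]
opening: 0.0002
grip_force: 0.0
box xy mm [18.6 -5.8] tip z mm 182.0 yaw 5.4 toolz [ 0.001 -0.    -1.   ] F box [ 1.8  -0.57] -0.36 t 2.975
```

View pics/c2.png

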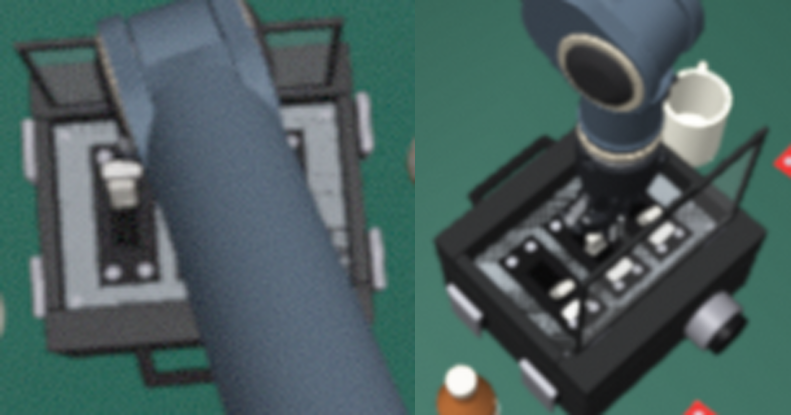

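The closed fingers hang over the middle breaker, between its handle and the cover. The cover is clear of the wrist. I'll go down on the +x side of the handle.

```bash
python3 -m handwheel '0 -5.8 12 0 0 -.5; 0 0 12 0 0 0; 0 0 12 0 0 0;0 0 5 0 0 0; 0 0 0 0 0 0;0 0 0 0 0 0' ; python3 rel.py; python3 -m handwheel '0 0 6 0 0 0;0 0 6 0 0 0;0 0 6 0 0 0;0 0 6 0 0 0; 0 0 0 0 0 0;0 0 0 0 0 0' >/dev/null; python3 rel.py
```

```text
time_s: 3.82
tool_pos: [0.5368, 0.0915, 0.1596]
tool_rot: [0.999, 0.052, 0.0, -0.0]
ft_force: [-0.6, -0.1, 0.5]
opening: -0.0002
grip_force: 0.0
box xy mm [18.4  0.7] tip z mm 140.6 yaw 5.96 toolz [ 0.001  0.    -1.   ] F box [-0.63 -0.01] 0.52 t 3.825
box xy mm [18.3  0.7] tip z mm 116.4 yaw 5.97 toolz [ 0. -0. -1.] F box [-0.62 -0.11] 0.01 t 4.575
```

```bash
for i in 1; do python3 -m handwheel '-2 0 0 0 0 0;-2 0 0 0 0 0;-2 0 0 0 0 0' >/dev/null; python3 rel.py;python3 -m handwheel '-1 0 0 0 0 0;-1 0 0 0 0 0;0 0 0 0 0 0' >/dev/null; python3 rel.py;python3 -m handwheel '-1 0 0 0 0 0;-1 0 0 0 0 0;0 0 0 0 0 0' >/dev/null; python3 rel.py;python3 -m handwheel '-1 0 0 0 0 0;-1 0 0 0 0 0;0 0 0 0 0 0' >/dev/null; python3 rel.py; done
```

```text
box xy mm [12.   0.7] tip z mm 116.5 yaw 5.97 toolz [ 0. -0. -1.] F box [-0.91 -0.34] -0.44 t 4.95
box xy mm [10.1  0.6] tip z mm 116.3 yaw 5.97 toolz [ 0. -0. -1.] F box [0.03 0.27] -0.06 t 5.325
box xy mm [8.3 0.7] tip z mm 116.4 yaw 5.97 toolz [ 0.  0. -1.] F box [ 0.45 -0.83] -0.47 t 5.7
box xy mm [5.9 0.6] tip z mm 116.3 yaw 5.96 toolz [-0. -0. -1.] F box [0.55 0.18] 0.24 t 6.075
```

```bash
m(){ :; }; python3 -m handwheel '-1 0 0 0 0 0;-1 0 0 0 0 0' >/dev/null; python3 rel.py;python3 -m handwheel '-1 0 0 0 0 0;0 0 0 0 0 0' >/dev/null; python3 rel.py;python3 -m handwheel '-1 0 0 0 0 0;0 0 0 0 0 0' >/dev/null; python3 rel.py;python3 -m handwheel '-1 0 0 0 0 0;0 0 0 0 0 0' >/dev/null; python3 rel.py
```

```text
box xy mm [4.  0.7] tip z mm 116.3 yaw 5.97 toolz [-0. -0. -1.] F box [1.19 1.06] 0.47 t 6.325
box xy mm [2.8 0.7] tip z mm 116.2 yaw 5.97 toolz [-0.001 -0.    -1.   ] F box [-0.18  0.5 ] -0.09 t 6.575
box xy mm [1.9 0.7] tip z mm 116.2 yaw 5.97 toolz [-0. -0. -1.] F box [-0.5   0.26] 0.32 t 6.825
box xy mm [1.  0.6] tip z mm 116.3 yaw 5.97 toolz [-0. -0. -1.] F box [-0.05 -0.48] -0.75 t 7.075
```

```bash
python3 -m handwheel '-1 0 0 0 0 0;0 0 0 0 0 0' >/dev/null; python3 rel.py;python3 -m handwheel '-1 0 0 0 0 0;0 0 0 0 0 0' >/dev/null; python3 rel.py;python3 -m handwheel '-1 0 0 0 0 0;0 0 0 0 0 0' >/dev/null; python3 rel.py;python3 -m handwheel '-1 0 0 0 0 0;0 0 0 0 0 0' >/dev/null; python3 rel.py
python3 - <<'E'
from h import *
im=camera("scene")[120:260,205:350];cv2.imwrite("pics/c3.png",cv2.resize(im,None,fx=4,fy=4,interpolation=cv2.INTER_CUBIC))
E
```

```text
box xy mm [0.4 0.7] tip z mm 116.4 yaw 5.96 toolz [ 0.001  0.    -1.   ] F box [1.02 0.85] -0.55 t 7.325
box xy mm [0.1 0.7] tip z mm 116.6 yaw 5.96 toolz [ 0.002  0.001 -1.   ] F box [ 3.61 -0.51] -2.0 t 7.575
box xy mm [-0.2  0.7] tip z mm 116.8 yaw 5.96 toolz [ 0.004  0.001 -1.   ] F box [ 5.56 -0.01] -3.25 t 7.825
box xy mm [-0.4  0.7] tip z mm 117.0 yaw 5.96 toolz [ 0.006  0.001 -1.   ] F box [ 6.69 -0.19] -2.87 t 8.075
```

View pics/c3.png

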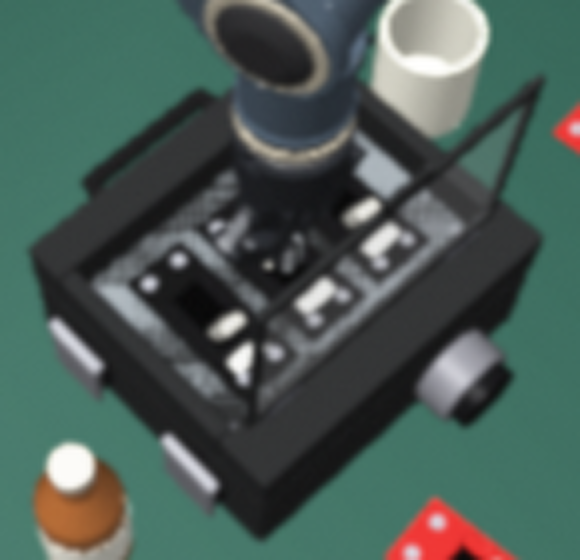

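The wrist hides the middle handle, and the other two at (362,210) and (228,325) are unchanged. The latch resistance is being felt from tool x of about 0.5 mm, and the arm gives about 2.3 N/mm.

```bash
python3 -m handwheel '-1 0 0 0 0 0;0 0 0 0 0 0' >/dev/null; python3 rel.py;python3 -m handwheel '-.5 0 0 0 0 0;0 0 0 0 0 0' >/dev/null; python3 rel.py;python3 -m handwheel '-.5 0 0 0 0 0;0 0 0 0 0 0' >/dev/null; python3 rel.py
```

```text
box xy mm [-0.6  0.7] tip z mm 117.2 yaw 5.95 toolz [ 0.008  0.002 -1.   ] F box [ 8.9  -0.17] -3.01 t 8.375
box xy mm [-0.7  0.7] tip z mm 117.3 yaw 5.95 toolz [ 0.008  0.002 -1.   ] F box [10.1   0.13] -3.91 t 8.625
box xy mm [-0.9  0.7] tip z mm 117.4 yaw 5.95 toolz [ 0.009  0.002 -1.   ] F box [10.09 -0.87] -3.6 t 8.875
```

```bash
python3 -m handwheel '-.5 0 0 0 0 0;0 0 0 0 0 0' >/dev/null; python3 rel.py;python3 -m handwheel '-.5 0 0 0 0 0;0 0 0 0 0 0' >/dev/null; python3 rel.py
```

```text
box xy mm [-1.1  0.7] tip z mm 117.5 yaw 5.95 toolz [ 0.01   0.002 -1.   ] F box [11.17  0.12] -3.69 t 9.125
box xy mm [-1.6  0.7] tip z mm 117.5 yaw 5.95 toolz [ 0.01   0.002 -1.   ] F box [10.46  0.26] -3.82 t 9.375
```

```bash
python3 -m handwheel '-.5 0 0 0 0 0;-.5 0 0 0 0 0' >/dev/null; python3 rel.py;python3 -m handwheel '-.5 0 0 0 0 0;-.5 0 0 0 0 0' >/dev/null; python3 rel.py; python3 -m handwheel '-.5 0 0 0 0 0;0 0 0 0 0 0' >/dev/null; python3 rel.py
```

```text
box xy mm [-2.3  0.7] tip z mm 117.6 yaw 5.95 toolz [ 0.01   0.002 -1.   ] F box [10.62 -0.02] -3.86 t 9.625
box xy mm [-3.3  0.7] tip z mm 117.6 yaw 5.95 toolz [ 0.01   0.002 -1.   ] F box [11.73 -0.3 ] -4.1 t 9.875
box xy mm [-3.9  0.8] tip z mm 117.7 yaw 5.95 toolz [ 0.01   0.002 -1.   ] F box [10.05 -0.55] -3.72 t 10.125
```

```bash
python3 -m handwheel '-.5 0 0 0 0 0;-.5 0 0 0 0 0' >/dev/null; python3 rel.py;python3 -m handwheel '-.5 0 0 0 0 0;0 0 0 0 0 0' >/dev/null; python3 rel.py; python3 -m handwheel '-.5 0 0 0 0 0;0 0 0 0 0 0' >/dev/null; python3 rel.py
```

```text
box xy mm [-4.8  0.7] tip z mm 117.7 yaw 5.95 toolz [ 0.01   0.002 -1.   ] F box [10.99 -1.03] -4.28 t 10.375
box xy mm [-5.4  0.8] tip z mm 117.8 yaw 5.95 toolz [ 0.01   0.002 -1.   ] F box [11.1   0.11] -3.84 t 10.625
box xy mm [-6.   0.8] tip z mm 117.7 yaw 5.95 toolz [ 0.01   0.002 -1.   ] F box [11.11 -0.09] -3.03 t 10.875
```

```bash
python3 -m handwheel '-.5 0 0 0 0 0;0 0 0 0 0 0' >/dev/null; python3 rel.py;python3 -m handwheel '-.5 0 0 0 0 0;0 0 0 0 0 0' >/dev/null; python3 rel.py; python3 -m handwheel '-.5 0 0 0 0 0;0 0 0 0 0 0' >/dev/null; python3 rel.py
```

```text
box xy mm [-6.3  0.8] tip z mm 117.8 yaw 5.96 toolz [ 0.01   0.002 -1.   ] F box [11.15 -0.42] -3.0 t 11.125
box xy mm [-6.9  0.8] tip z mm 117.8 yaw 5.95 toolz [ 0.01   0.002 -1.   ] F box [10.78  1.47] -3.5 t 11.375
box xy mm [-7.5  0.8] tip z mm 117.8 yaw 5.95 toolz [ 0.01   0.002 -1.   ] F box [10.36 -0.4 ] -3.14 t 11.625
```

```bash
python3 -m handwheel '-.5 0 0 0 0 0;0 0 0 0 0 0' >/dev/null; python3 rel.py;python3 -m handwheel '-.5 0 0 0 0 0;0 0 0 0 0 0' >/dev/null; python3 rel.py; python3 -m handwheel '-.5 0 0 0 0 0;0 0 0 0 0 0' >/dev/null; python3 rel.py
```

```text
box xy mm [-7.8  0.9] tip z mm 117.8 yaw 5.96 toolz [ 0.01   0.002 -1.   ] F box [11.05  0.37] -2.76 t 11.875
box xy mm [-8.4  0.8] tip z mm 117.8 yaw 5.95 toolz [ 0.01   0.002 -1.   ] F box [10.52 -0.39] -2.68 t 12.125
box xy mm [-8.7  0.9] tip z mm 117.9 yaw 5.95 toolz [ 0.011  0.003 -1.   ] F box [10.44 -0.16] -2.89 t 12.375
```

```bash
python3 -m handwheel '-.5 0 0 0 0 0;0 0 0 0 0 0' >/dev/null; python3 rel.py;python3 -m handwheel '-.5 0 0 0 0 0;0 0 0 0 0 0;0 0 0 0 0 0' >/dev/null; python3 rel.py
```

```text
box xy mm [-8.8  0.9] tip z mm 118.0 yaw 5.95 toolz [ 0.012  0.003 -1.   ] F box [10.39 -0.98] -2.64 t 12.625
box xy mm [-8.9  1. ] tip z mm 118.1 yaw 5.95 toolz [ 0.012  0.003 -1.   ] F box [12.14 -0.48] -3.17 t 13.0
```

```bash
python3 -m handwheel '-.5 0 0 0 0 0;0 0 0 0 0 0' >/dev/null; python3 rel.py;python3 -m handwheel '-.5 0 0 0 0 0;0 0 0 0 0 0;0 0 0 0 0 0' >/dev/null; python3 rel.py
```

```text
box xy mm [-9.1  1. ] tip z mm 118.3 yaw 5.95 toolz [ 0.013  0.003 -1.   ] F box [13.82 -0.57] -2.85 t 13.25
box xy mm [-9.2  1. ] tip z mm 118.4 yaw 5.95 toolz [ 0.014  0.003 -1.   ] F box [13.2   0.82] -3.67 t 13.625
```

```bash
python3 -m handwheel '-.5 0 0 0 0 0;0 0 0 0 0 0;0 0 0 0 0 0' >/dev/null; python3 rel.py; python3 -m handwheel '3 0 0 0 0 0;5 0 0 0 0 0;6 0 0 0 0 0;6 0 0 0 0 0;0 0 0 0 0 0' >/dev/null; python3 rel.py; python3 -m handwheel '0 0 -15 0 0 0;0 0 -25 0 0 0;0 0 -40 0 0 0;-30 0 -30 0 0 0;-50 0 0 0 0 0;-60 0 0 0 0 0;-50 0 0 0 0 0;0 0 0 0 0 0; 0 0 0 0 0 0' >/dev/null; python3 rel.py
python3 - <<'E'
from h import *
im=camera("top")[118:238,175:295];a=cv2.resize(im,(500,500),interpolation=cv2.INTER_CUBIC)
im=camera("scene")[110:255,205:350];b=cv2.resize(im,(500,500),interpolation=cv2.INTER_CUBIC)
cv2.imwrite("pics/c4.png",cv2.resize(np.hstack([a,b]),None,fx=.79,fy=.79))
E
```

```text
box xy mm [-9.3  1. ] tip z mm 118.5 yaw 5.95 toolz [ 0.015  0.004 -1.   ] F box [13.68 -0.25] -5.17 t 14.0
box xy mm [3.9 0.6] tip z mm 115.9 yaw 5.96 toolz [-0.001 -0.    -1.   ] F box [0.34 0.46] -0.68 t 14.625
box xy mm [-185.1    0.7] tip z mm 227.3 yaw 5.97 toolz [ 0.003  0.    -1.   ] F box [0.81 0.07] -0.07 t 15.75
```

View pics/c4.png

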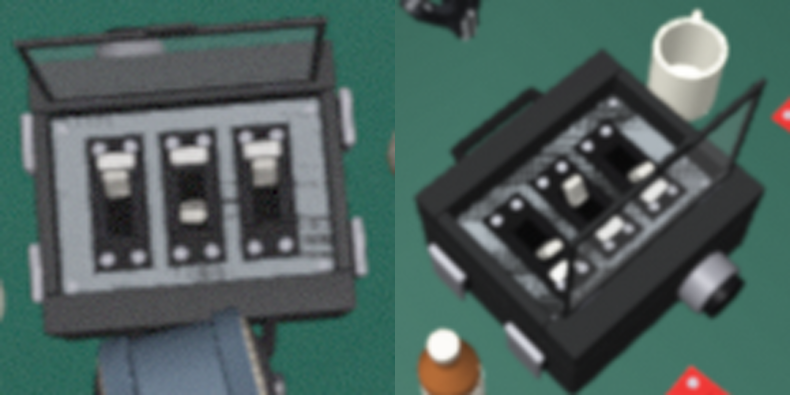

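The middle handle now leans towards the robot at (193,212) and stays there, so it is latched off. The neighbours at (117,180) and (265,165) are still on. Next I throw it on from the robot's side.

```bash
python3 -m handwheel '40 0 0 0 0 0;40 0 0 0 0 0;40 0 0 0 0 0;6 0 10 0 0 0;0 0 30 0 0 0;0 0 30 0 0 0;0 0 0 0 0 0; 0 0 0 0 0 0' >/dev/null; python3 rel.py;  python3 -m handwheel '0 0 15 0 0 0;0 0 13 0 0 0;0 0 12 0 0 0;0 0 0 0 0 0; 0 0 0 0 0 0' >/dev/null; python3 rel.py
```

```text
box xy mm [-59.3   0.8] tip z mm 156.9 yaw 5.97 toolz [ 0.001  0.    -1.   ] F box [ 0.21 -0.2 ] -0.08 t 16.85
box xy mm [-59.7   0.7] tip z mm 116.3 yaw 5.97 toolz [ 0.  0. -1.] F box [ 0.17 -0.25] 0.78 t 17.475
```

```bash
python3 -m handwheel '4 0 0 0 0 0;4 0 0 0 0 0;3 0 0 0 0 0;2 0 0 0 0 0;2 0 0 0 0 0;0 0 0 0 0 0' >/dev/null; python3 rel.py;  python3 -m handwheel '2 0 0 0 0 0;2 0 0 0 0 0;0 0 0 0 0 0' >/dev/null; python3 rel.py; python3 -m handwheel '2 0 0 0 0 0;2 0 0 0 0 0;0 0 0 0 0 0' >/dev/null; python3 rel.py
```

```text
box xy mm [-44.8   0.7] tip z mm 116.3 yaw 5.96 toolz [ 0.  0. -1.] F box [-0.69 -0.56] 0.19 t 18.225
box xy mm [-41.5   0.6] tip z mm 116.2 yaw 5.97 toolz [-0.002 -0.001 -1.   ] F box [-2.35 -0.08] 1.37 t 18.6
box xy mm [-36.6   0.6] tip z mm 116.3 yaw 5.96 toolz [ 0.  0. -1.] F box [-2.58 -0.32] 1.85 t 18.975
```

```bash
python3 -m handwheel '2 0 0 0 0 0;2 0 0 0 0 0;2 0 0 0 0 0;0 0 0 0 0 0' >/dev/null; python3 rel.py;  python3 -m handwheel '2 0 0 0 0 0;2 0 0 0 0 0;2 0 0 0 0 0;0 0 0 0 0 0' >/dev/null; python3 rel.py; python3 -m handwheel '2 0 0 0 0 0;2 0 0 0 0 0;2 0 0 0 0 0;0 0 0 0 0 0' >/dev/null; python3 rel.py
```

```text
box xy mm [-30.2   0.7] tip z mm 116.4 yaw 5.96 toolz [ 0.001  0.    -1.   ] F box [-0.57 -1.08] -0.06 t 19.475
box xy mm [-24.3   0.6] tip z mm 116.4 yaw 5.96 toolz [ 0.001  0.    -1.   ] F box [ 0.28 -1.19] 0.47 t 19.975
box xy mm [-18.4   0.6] tip z mm 116.4 yaw 5.97 toolz [ 0.001  0.    -1.   ] F box [-0.31  0.03] -0.13 t 20.475
```

```bash
python3 -m handwheel '2 0 0 0 0 0;2 0 0 0 0 0;2 0 0 0 0 0;2 0 0 0 0 0;2 0 0 0 0 0;0 0 0 0 0 0' >/dev/null; python3 rel.py;  python3 -m handwheel '1 0 0 0 0 0;1 0 0 0 0 0;0 0 0 0 0 0' >/dev/null; python3 rel.py; python3 -m handwheel '1 0 0 0 0 0;1 0 0 0 0 0;0 0 0 0 0 0' >/dev/null; python3 rel.py
```

```text
box xy mm [-8.7  0.7] tip z mm 116.3 yaw 5.97 toolz [ 0.  0. -1.] F box [-0.65  0.42] -0.05 t 21.225
box xy mm [-6.8  0.6] tip z mm 116.3 yaw 5.97 toolz [ 0. -0. -1.] F box [-0.13 -0.22] -0.62 t 21.6
box xy mm [-4.8  0.6] tip z mm 116.3 yaw 5.97 toolz [ 0. -0. -1.] F box [ 0.28 -0.68] 0.27 t 21.975
```

```bash
python3 -m handwheel '1 0 0 0 0 0;1 0 0 0 0 0;0 0 0 0 0 0' >/dev/null; python3 rel.py; python3 -m handwheel '1 0 0 0 0 0;0 0 0 0 0 0' >/dev/null; python3 rel.py; python3 -m handwheel '1 0 0 0 0 0;0 0 0 0 0 0' >/dev/null; python3 rel.py
```

```text
box xy mm [-3.1  0.7] tip z mm 116.2 yaw 5.97 toolz [-0.001 -0.    -1.   ] F box [-1.11 -0.59] 1.43 t 22.35
box xy mm [-2.8  0.7] tip z mm 116.2 yaw 5.97 toolz [-0.002 -0.001 -1.   ] F box [-3.97 -0.59] 4.23 t 22.6
box xy mm [-2.7  0.7] tip z mm 116.1 yaw 5.98 toolz [-0.004 -0.001 -1.   ] F box [-7.34  0.02] 4.43 t 22.85
```

The on stop is felt at x of about -2.9 mm, which matches +0.36 rad. I'll back off, lift, and go over to the far side of the cover.

```bash
python3 -m handwheel '-4 0 0 0 0 0;-5 0 0 0 0 0;0 0 -20 0 0 0;0 0 -40 0 0 0;0 0 -45 0 0 0;0 0 -45 0 0 0;0 0 -45 0 0 0;0 0 -40 0 0 0;0 0 -20 0 0 0;0 0 0 0 0 0; 0 0 0 0 0 0' >/dev/null; python3 rel.py; python3 -m handwheel '20 0 0 0 0 0;40 0 0 0 0 0;40 0 0 0 0 0;40 0 0 0 0 0;20 0 0 0 0 0;0 0 0 0 0 0; 0 0 0 0 0 0' >/dev/null; python3 rel.py
python3 - <<'E'
from h import *
im=camera("scene")[40:260,190:410];b=cv2.resize(im,(600,600),interpolation=cv2.INTER_CUBIC)
cv2.imwrite("pics/c5.png",b)
E
```

```text
box xy mm [-10.3   0.5] tip z mm 370.1 yaw 5.96 toolz [-0.001 -0.    -1.   ] F box [0.39 0.91] -0.96 t 24.225
box xy mm [149.3   0.9] tip z mm 370.3 yaw 5.99 toolz [-0.002 -0.    -1.   ] F box [0.38 0.52] 0.39 t 25.1
```

View pics/c5.png

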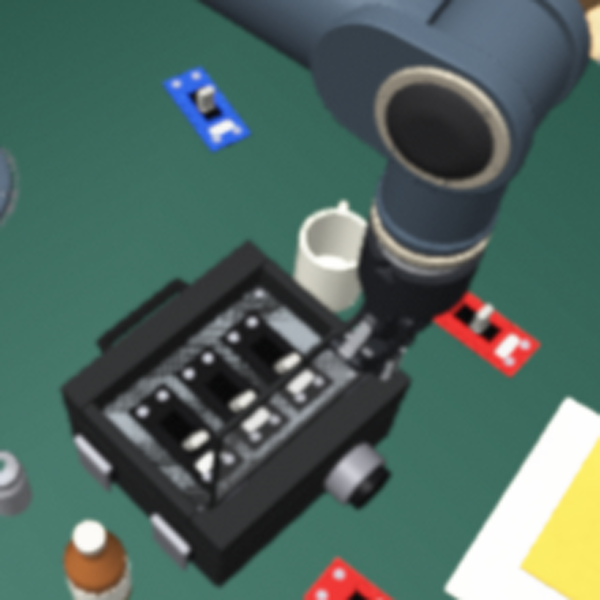

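All three handles are now in line in the on position, at (290,362), (242,402) and (195,440). The gripper is beyond the open cover. I'll lower it and sweep the cover shut along its arc.

```bash
python3 -m handwheel '0 0 38 0 0 0;0 0 40 0 0 0;0 0 0 0 0 0;-10 0 0 0 0 0;-10 0 0 0 0 0;-10 0 0 0 0 0;-10 0 0 0 0 0;-12 0 0 0 0 0;0 0 0 0 0 0' >/dev/null; python3 rel.py; python3 -m handwheel '-10 0 0 0 0 0;-10 0 1 0 0 0;-10 0 1 0 0 0;-9 0 1 0 0 0;0 0 0 0 0 0' >/dev/null; python3 rel.py
```

```text
box xy mm [97.4  0.7] tip z mm 293.8 yaw 5.97 toolz [ 0. -0. -1.] F box [-0.64 -0.62] -0.33 t 26.275
box xy mm [57.8  0.8] tip z mm 290.1 yaw 5.98 toolz [-0.002 -0.001 -1.   ] F box [ 0.14 -0.41] -0.28 t 26.9
```

```bash
python3 -m handwheel '-12 0 4 0 0 0;-12 0 5 0 0 0;-12 0 6 0 0 0' >/dev/null; python3 rel.py
python3 - <<'E'
from h import *
im=camera("scene")[40:260,190:410];b=cv2.resize(im,(600,600),interpolation=cv2.INTER_CUBIC)
cv2.imwrite("pics/c6.png",b)
E
```

```text
box xy mm [22.1  0.8] tip z mm 275.1 yaw 5.97 toolz [ 0. -0. -1.] F box [0.85 0.47] 1.48 t 27.275
```

View pics/c6.png

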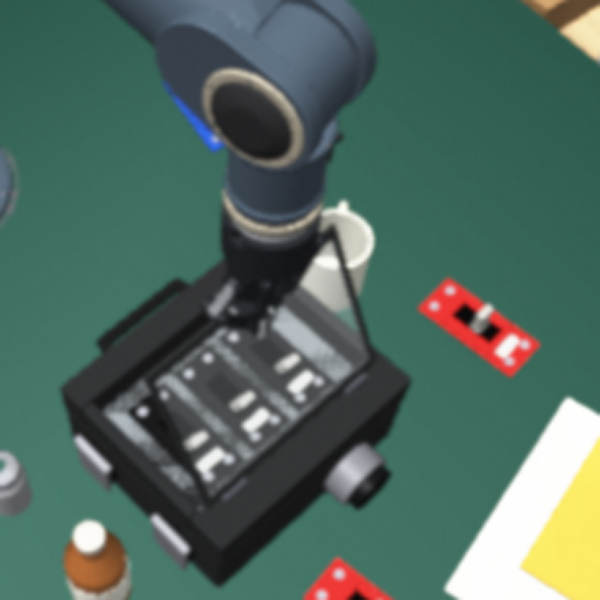

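The cover is following the fingers: its free edge now runs from (335,230) to (150,385). I continue along the arc.

```bash
python3 -m handwheel '-11 0 7 0 0 0;-10.5 0 8 0 0 0;-10 0 8.5 0 0 0;-9 0 9.5 0 0 0;-8 0 10.5 0 0 0;-7.5 0 10.5 0 0 0;-6 0 11.5 0 0 0;-5.5 0 12 0 0 0;-4 0 12.5 0 0 0;-3 0 12.5 0 0 0' >/dev/null; python3 rel.py; python3 -m handwheel '-1 0 7 0 0 0;-1 0 7 0 0 0;-.5 0 6 0 0 0;0 0 0 0 0 0' >/dev/null; python3 rel.py
```

```text
box xy mm [-51.8   0.6] tip z mm 171.8 yaw 5.97 toolz [-0. -0. -1.] F box [-0.5   0.16] 1.02 t 28.575
box xy mm [-54.    0.6] tip z mm 152.4 yaw 5.97 toolz [-0. -0. -1.] F box [-0.51  0.49] -0.34 t 29.075
```

Now I press down gently until the stop is felt.

```bash
python3 -m handwheel '0 0 2 0 0 0;0 0 2 0 0 0;0 0 0 0 0 0' >/dev/null; python3 rel.py; python3 -m handwheel '0 0 1 0 0 0;0 0 1 0 0 0;0 0 0 0 0 0' >/dev/null; python3 rel.py; python3 -m handwheel '0 0 1 0 0 0;0 0 0 0 0 0' >/dev/null; python3 rel.py
```

```text
box xy mm [-53.8   0.6] tip z mm 148.8 yaw 5.97 toolz [ 0.  0. -1.] F box [ 0.09 -0.23] -0.44 t 29.45
box xy mm [-53.9   0.6] tip z mm 146.7 yaw 5.97 toolz [ 0. -0. -1.] F box [-0.32 -0.18] 0.09 t 29.825
box xy mm [-53.9   0.6] tip z mm 145.7 yaw 5.97 toolz [-0. -0. -1.] F box [0.9  0.91] -0.68 t 30.075
```

```bash
python3 -m handwheel '0 0 1 0 0 0;0 0 0 0 0 0' >/dev/null; python3 rel.py; python3 -m handwheel '0 0 1 0 0 0;0 0 0 0 0 0' >/dev/null; python3 rel.py; python3 -m handwheel '0 0 1 0 0 0;0 0 0 0 0 0' >/dev/null; python3 rel.py
```

```text
box xy mm [-53.9   0.6] tip z mm 145.5 yaw 5.96 toolz [-0. -0. -1.] F box [-2.29 -0.19] 7.51 t 30.325
box xy mm [-53.8   0.6] tip z mm 145.5 yaw 5.96 toolz [ 0.    -0.001 -1.   ] F box [-4.07 -1.  ] 14.45 t 30.575
box xy mm [-53.8   0.7] tip z mm 145.3 yaw 5.96 toolz [ 0.    -0.001 -1.   ] F box [-7.86 -1.97] 22.08 t 30.825
```

It is shut on a solid stop. I lift off and check.

```bash
python3 -m handwheel '0 0 -3 0 0 0;0 0 -10 0 0 0;0 0 -40 0 0 0;0 0 -40 0 0 0;-40 0 -20 0 0 0;-50 0 0 0 0 0;-40 0 0 0 0 0;0 0 0 0 0 0;0 0 0 0 0 0;0 0 0 0 0 0' >/dev/null; python3 rel.py
python3 - <<'E'
from h import *
b=cv2.resize(camera("scene")[110:265,170:350],(400,344),interpolation=cv2.INTER_CUBIC);a=cv2.resize(camera("top")[110:240,130:320],(390,344),interpolation=cv2.INTER_CUBIC)
cv2.imwrite("pics/c7.png",np.hstack([a,b]))
E
```

```text
box xy mm [-182.9    0.7] tip z mm 256.0 yaw 5.97 toolz [ 0.     0.001 -1.   ] F box [ 0.57 -0.81] 0.13 t 32.075
```

View pics/c7.png

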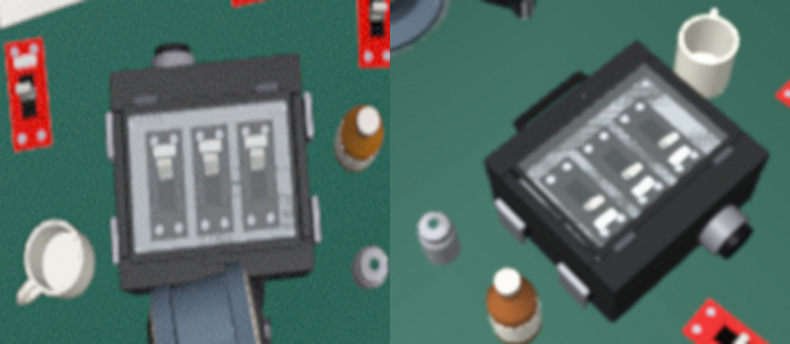

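The cover lies flat over the breakers. All three handles are in line and on, at (165,160), (210,157) and (257,153) in the top view. The mug, bottle and shaker are standing where they were, and the robot is clear.

```bash
python3 -c "from plant import hand_in; print(hand_in())"
```

```text
the job is handed in; nothing more can be done
None
```

The job is handed in at about 32 s: the tripped (middle) breaker was pushed to its off stop and thrown on, the other two stayed on, the cover is shut, and the mug, bottle and shaker were not disturbed.

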